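Spin the washed pegs dry

TASK

The washed clothes pegs are in the clear hand spinner with the blue lid. Take its crank by the black grip and turn it steadily clockwise (seen from above) through two full turns without letting go on the way, then let go with the crank back where it started. Leave the crank of the empty spinner with the yellow lid alone.

Things in the scene. Friction and masses are not known exactly. Their poses are not given: they have to be found in the camera images.
- blue_spinner: Round clear hand spinner with a blue lid and washed pegs inside, fixed to the worktop on suction feet: 158 mm across, lid top 92 to 98 mm above the worktop. The origin lies on the worktop (z = 0) straight below the crank's upright axle, so its x and y are the centre of the circle that the grip runs on. Its yaw is arbitrary. It stands on the left or the right half of the worktop, the yellow-lidded one on the other, centres 240 mm or more apart.
- blue_grip (a point): Middle of the black upright grip of the blue-lidded spinner, 136 mm above the worktop: a round handle 26 mm thick, from 108 to 163 mm above the worktop, on the outer end of the crank arm, 45 mm from the axle. It spins freely on its pin, so the hand need not turn while it goes round. The white arm's top is at 107 mm, the hub's at 111 mm. The point goes round with the crank. Free on all sides.
- blue_crank (a joint): Turning angle of the blue-lidded spinner's crank in rad: 0 at the start, growing clockwise seen from above, 6.283 for each full turn (it keeps counting). Turns without a stop either way; needs about 1 to 4 N at the grip and stops soon after it is let go.
- yellow_crank (a joint): The same for the other spinner, same size and shape but with a yellow lid and an empty basket: must stay at its 0. (For both: a rail under the wall unit runs overhead, 557 mm above the worktop, at x = 0.61 m and beyond; lift the hand no higher than it takes to clear the grips.)

How it is judged:
By the outcome, as a careful person would: the job done as asked, in the order asked, and still so for the second after the job is handed in, with the robot touching nothing.
It also fails if it takes over 58 s, if anything falls off the work surface, if the arm or the gripper's body presses on something with over 40 N, if the wrist force passes 120 N, or if a joint passes its speed limit or range.

ROBOT

A 6-joint arm with a two-finger parallel gripper is mounted at the origin on a cart in front of the work surface, level with it; the furniture and walls round the work are solid. World frame = base frame: x ahead of the robot, y to its left, z up, the work surface at z = 0. Lengths are in m, angles in rad, forces in N, time in s.
With the tool pointing down it reaches from about 0.375 to 0.975 m from the base axis. Payload 3.8 kg.
Tool frame: the origin (TCP) lies midway between the tips of the shut fingers; the grasp point (between the pads) lies 19 mm behind it; z points along the fingers, y is the line along which they close (so a half turn about z gives the same grasp; the last joint's range is limited). The gripper opens to 85 mm and grips with 20 to 120 N. Pads are 22 mm wide; open, the fingers measure 114 mm over their backs; the gripper's body (76 mm by 85 mm) begins 54 mm behind the grasp point. The pads swing forward as they close: fully open they stand 13 mm farther back than shut.
Start: joints at [1.074, 0.264, 1.604, -0, 1.274, -0.037], TCP at [0.3, 0.605, 0.231] pointing down, gripper open.
Joint ranges: [-2.63, 2.63], [-0.94, 2.18], [0.31, 2.57], [-1.31, 4.45], [0, 2.66], [-2.55, 2.55]. Speed limits (rad/s): [2.57, 2.57, 3.14, 3.14, 3.14, 3.14].

INTERFACE

Orientations are given as a rotation vector (axis times angle).
In Python, from workcell import bot gives the robot as it stands.
- The arm moves only by the tool step_arm, never from a script. Its argument "motion" is a list of rows, each a list of 5 numbers: the finger opening in cm, from 0 to 8.54, then the shift along the tool's x, y, z in cm, then the turn about the tool's z in degrees. In form: [[claw, dx, dy, dz, twist], ...]. A call has 1 to 20 rows; each row is the pose to reach, as a shift and turn from the pose commanded when the call began, along the tool's axes at that moment; what a row does not reach only later rows make up. A row lasts 1/10 s, in which the tool goes at most 50 mm and 8.59 degrees, less where a joint would pass 70% of its speed; a pose out of reach is approached as far as the arm can. A call with a gripper value outside its range is refused whole. The fingers move at their own pace and stop on an object; "force" is the grip in N (left out, the last holds). Time passes only in rows, so rows that repeat a pose let the fingers close. It gives the time, the measured TCP pose, the force, the opening and the grip force at its end, in the units of the state.
- bot.read_state(): the state, without advancing time (a new reading comes with each control period).
- bot.read_camera(name): name is "scene" or "top" or "wrist"; returns (picture, depth): 480x640x3 uint8, red, green, blue; 480x640 float32, m along the optical axis (not along the pixel's ray), 0 where there is no reading.
- bot.calibration(name): a dict with "mtx" (3x3 intrinsics, pixels), "k1" (the pictures are not rectified: a ray, as slopes to the right and down, at radius r is drawn at 1 + k1 r^2 times it, then the intrinsics apply), "origin" and "orientation" of the camera in the world; the wrist camera has in their place "T_tool_cam" (4x4, takes a point from camera to tool coordinates, whose origin is the TCP and whose axes are the flange's). Camera axes: x right, y up, looking along -z (the intrinsics and any distortion apply to the point x, -y, -z); pixel columns grow to the right and rows downward; lengths in m; the calibration is good to about 2 mm. A picture is of the moment at which its call begins: read the wrist's pose just before it. calibration takes no time and is no camera call.
- bot.finish_job(): hands the job in; it is judged then, once.
The state is a dict: "time": time; "q": joint angles; "joint_vel": joint speeds; "joint_torque": joint torques, N m; "tool_pos": TCP position; "tcp_rot": TCP orientation; "wrist_force": force on the tool from outside, world axes, zero at the start; "torque": the same for the moment, N m; "width": opening from 0.0 (shut) to 1.0 (fully open); "grip_force": force on a finger pad.
Only numpy, scipy, OpenCV 4.12 (cv2) and the standard library are available. Lean on these libraries where they do the work, as an engineer would, in place of code of your own. Each camera call takes 0.05 s, during which the arm holds its last target. There are 200 camera calls.

## Working session

There is one attempt and no reset: what is moved stays moved. The work goes in short steps, Python scripts to look and compute and a tool call to move; the robot and the scene stay as the last step left them, time stands still between calls to the robot, and variables do not carry over. Pictures are saved under pics/ and viewed, at most 10 in all, crops included, and the job is handed in when it is done.

Besides the shell and the picture viewer there is one more tool, called after "Request:" in YAML: its name, and indented under it one key for each argument. step_arm: Moves the arm, as the interface text tells. Its arguments: {"type":"object","properties":{"motion":{"type":"array","items":{"type":"array","items":{"type":"number"}}},"force":{"type":"number"}},"required":["motion"]}

```bash
mkdir -p pics; cat > h.py <<'E'
import numpy as np, cv2
from scipy.spatial.transform import Rotation as R
from workcell import bot
def pts(name, depth, cal=None, st=None):
    c=bot.calibration(name); K=np.array(c["mtx"]); 
    v,u=np.mgrid[0:480,0:640].astype(float)
    xd=(u-K[0,2])/K[0,0]; yd=(v-K[1,2])/K[1,1]
    x,y=xd.copy(),yd.copy()
    for _ in range(10):
        f=1+c["k1"]*(x*x+y*y); x=xd/f; y=yd/f
    P=np.stack([x*depth,-y*depth,-depth],-1)
    if name=="wrist":
        T=np.array(c["T_tool_cam"]); P=P@T[:3,:3].T+T[:3,3]
        return P@R.from_rotvec(st["tcp_rot"]).as_matrix().T+np.array(st["tool_pos"])
    o=np.array(c["orientation"]); Rm=o if o.shape==(3,3) else R.from_rotvec(o).as_matrix()
    return P@Rm.T+np.array(c["origin"])
E
python3 - <<'E'
from h import *
print(bot.read_state()); print(bot.calibration("top"))
im,d=bot.read_camera("top"); P=pts("top",d); np.savez("top.npz",im=im,d=d,P=P)
cv2.imwrite("pics/top.png",im[...,::-1])
hsv=cv2.cvtColor(im,cv2.COLOR_RGB2HSV)
m=(im.max(-1)<60)&(P[...,2]>.1)&(P[...,2]<.18)&(d>0)
n,l,s,c=cv2.connectedComponentsWithStats(m.astype(np.uint8))
for i in range(1,n):
    if s[i,4]>15: print(s[i],c[i],P[l==i].mean(0),P[l==i].min(0),P[l==i].max(0))
E
```

```text
{'time': 0.0, 'q': array([ 1.07415359e+00,  2.64756969e-01,  1.60539973e+00,  1.61131636e-05,
        1.27368677e+00, -3.68906026e-02]), 'joint_vel': array([-0.00130398, -0.00066518,  0.00011916,  0.00038819, -0.00020031,
        0.00034803]), 'joint_torque': array([ 9.67317028e-04, -5.15091741e+01, -3.67327523e+01, -3.49309266e-05,
        1.26078946e-02,  1.73887707e-05]), 'tool_pos': array([0.29915363, 0.60426349, 0.22994556]), 'tcp_rot': array([-0.71570165, -3.05835624,  0.00340348]), 'wrist_force': array([-0.40896898,  0.6021167 , -0.25715352]), 'torque': array([-0.01221844,  0.03561531,  0.03518058]), 'grip_force': 0.0, 'width': 0.9986707362366827}
{'mtx': array([[461.00091407,   0.        , 324.22643548],
       [  0.        , 461.00091407, 240.65557424],
       [  0.        ,   0.        ,   1.        ]]), 'k1': 0.0013243722140343916, 'origin': array([0.35846616, 0.00957012, 0.94919029]), 'orientation': array([ 0.09731053, -0.13052031, -1.58608733])}
[429  51  31  11 187] [444.51336898  56.22459893] [ 0.83875947 -0.25070807  0.11669793] [ 0.82905907 -0.27587826  0.10009016] [ 0.85092741 -0.22393904  0.13175207]
[210 230  19  18 197] [219.45177665 238.77664975] [0.48077491 0.17378497 0.15213975] [0.4720139  0.1644581  0.10962031] [0.4945265  0.1884992  0.16773606]
[420 250  19  16 189] [428.53439153 258.18518519] [ 0.44067952 -0.19043625  0.14944661] [ 0.43108859 -0.20443817  0.10958423] [ 0.45372438 -0.18335909  0.16701304]
```

View pics/top.png

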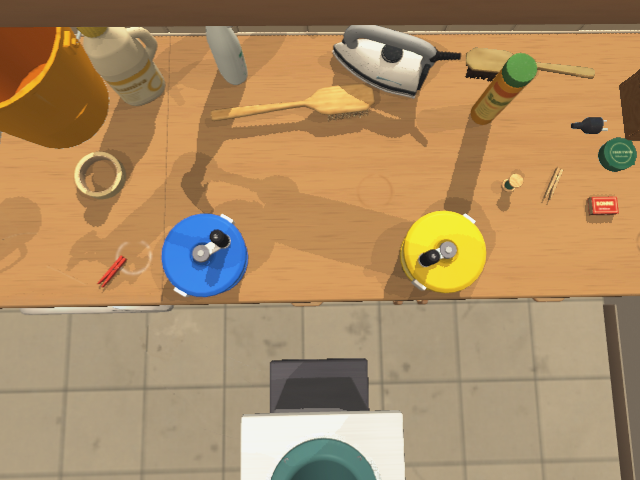

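The blue-lidded spinner is on the left, with its hub near (201,254) and grip near (219,238). The yellow one is on the right.

```bash
python3 - <<'E'
from h import *
z=np.load("top.npz"); im,P=z["im"],z["P"]
hsv=cv2.cvtColor(im,cv2.COLOR_RGB2HSV)
Z=P[...,2]
box=np.zeros(Z.shape,bool); box[200:310,150:260]=1
g=box&(im.max(-1)<70)&(Z>.15)&(Z<.18)
a=P[g][:,:2]; (c,r)=cv2.minEnclosingCircle(a.astype(np.float32)); print("grip",a.mean(0),c,r,g.sum(),np.median(Z[g]))
b=box&(hsv[...,0]>100)&(hsv[...,0]<125)&(hsv[...,1]>150)&(Z>.085)&(Z<.105)
b2=P[b][:,:2]; (c,r)=cv2.minEnclosingCircle(b2.astype(np.float32)); print("lid",c,r,np.median(Z[b]))
hh=np.hypot(*(P[...,:2]-np.array(c)).transpose(2,0,1))
k=box&(hh<.025)&(Z>.1085)&(Z<.118)&(hsv[...,1]<60)
e=P[k][:,:2]; print("hub",e.mean(0),np.median(e,0),cv2.minEnclosingCircle(e.astype(np.float32)),k.sum())
s=bot.read_state(); print(R.from_rotvec(s["tcp_rot"]).as_matrix().round(4))
im,d=bot.read_camera("scene"); P=pts("scene",d);Z=P[...,2]
q=(im.max(-1)<70)&(Z>.112)&(Z<.17)&(abs(P[...,0]-.48)<.05)&(abs(P[...,1]-.174)<.05)
print("scene grip",q.sum(),P[q].min(0),P[q].max(0),P[q].mean(0)); print(bot.calibration("scene")["origin"])
cv2.imwrite("pics/scene.png",im[...,::-1])
E
```

```text
grip [0.48255471 0.17554006] (0.48379620909690857, 0.1768820732831955) 0.012395020574331284 143 0.162853371522527
lid (0.461792528629303, 0.2163253277540207) 0.07870424538850784 0.09359868831103135
hub [0.46302486 0.21452892] [0.46328704 0.21464076] ((0.46466758847236633, 0.21160590648651123), 0.019360775128006935) 207
[[-8.961e-01  4.438e-01 -1.100e-03]
 [ 4.438e-01  8.961e-01 -2.000e-03]
 [ 1.000e-04 -2.200e-03 -1.000e+00]]
scene grip 237 [0.46606482 0.1628921  0.1120244 ] [0.49177653 0.18703582 0.1672454 ] [0.47595565 0.17256732 0.14265112]
[-0.19140251 -0.57172067  0.69345704]
```

View pics/scene.png

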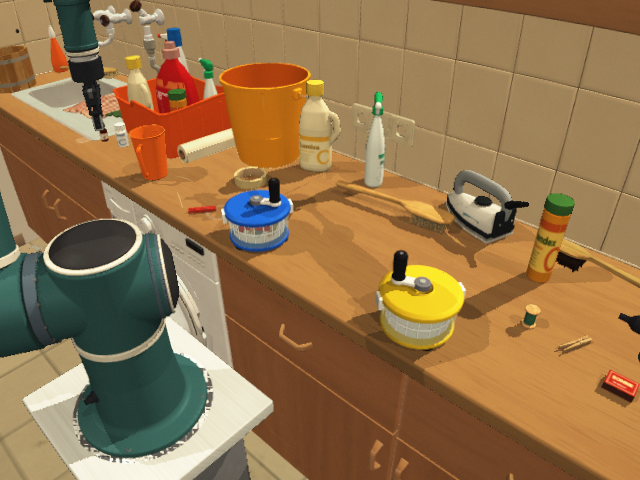

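Request:
step_arm:
  motion:
    - [8.5,-1,-0.9,0,0]
    - [8.5,-3,-2.6,0,0]
    - [8.5,-6,-5.2,0,0]
    - [8.5,-9,-7.7,0,0]
    - [8.5,-12,-10.3,0,0]
    - [8.5,-15,-12.9,0,0]
    - [8.5,-18,-15.5,0,0]
    - [8.5,-21,-18,0,0]
    - [8.5,-24,-20.6,0,0]
    - [8.5,-27,-23.2,0,0]
    - [8.5,-30,-25.8,0,0]
    - [8.5,-33,-28.3,0,0]
    - [8.5,-34.5,-29.6,0,0]
    - [8.5,-35.3,-30.4,0,0]
    - [8.5,-35.3,-30.4,0,0]
    - [8.5,-35.3,-30.4,0,0]

```text
time: 1.7
tool_pos: [0.4806, 0.1761, 0.2312]
tcp_rot: [-0.716, -3.058, -0.001]
wrist_force: [1.0, 0.8, 0.2]
width: 0.996
grip_force: 0.0
```

```bash
python3 - <<'E'
from h import *
s=bot.read_state(); im,d=bot.read_camera("wrist"); P=pts("wrist",d,st=s); Z=P[...,2]
print(s["time"],s["tool_pos"],s["q"],s["wrist_force"]); print(R.from_rotvec(s["tcp_rot"]).as_matrix().round(4))
cv2.imwrite("pics/w1.png",im[...,::-1])
g=(im.max(-1)<80)&(Z>.11)&(Z<.175)&(np.hypot(P[...,0]-.481,P[...,1]-.175)<.04)
print(g.sum(),P[g].min(0),P[g].max(0))
t=g&(Z>.155); print("top",t.sum(),P[t].mean(0),cv2.minEnclosingCircle(P[t][:,:2].astype(np.float32)))
hsv=cv2.cvtColor(im,cv2.COLOR_RGB2HSV)
b=(hsv[...,0]>100)&(hsv[...,0]<125)&(hsv[...,1]>150)&(Z>.085)&(Z<.105)
print("lid",b.sum(),cv2.minEnclosingCircle(P[b][:,:2].astype(np.float32)))
k=(Z>.1085)&(Z<.116)&(hsv[...,1]<60)&(np.hypot(P[...,0]-.462,P[...,1]-.2155)<.025)
if k.sum(): print("hub",k.sum(),P[k].mean(0),cv2.minEnclosingCircle(P[k][:,:2].astype(np.float32)))
E
```

```text
1.7 [0.48057377 0.17605436 0.23117076] [ 3.02102750e-01 -4.70210505e-02  1.94700616e+00  5.98819891e-04
  1.24186116e+00 -8.08709268e-01] [0.95808618 0.78875352 0.16487011]
[[-8.960e-01  4.441e-01 -4.000e-04]
 [ 4.441e-01  8.960e-01  5.000e-04]
 [ 6.000e-04  2.000e-04 -1.000e+00]]
1858 [0.47053794 0.16603379 0.11032619] [0.4947605  0.19102444 0.16512426]
top 1241 [0.48119888 0.17921031 0.16192514] ((0.4829031527042389, 0.1786307692527771), 0.012659761123359203)
lid 30780 ((0.4611581265926361, 0.21715787053108215), 0.07830234616994858)
hub 1430 [0.46082836 0.21689095 0.10971625] ((0.4636274576187134, 0.2124136984348297), 0.020944438874721527)
```

View pics/w1.png

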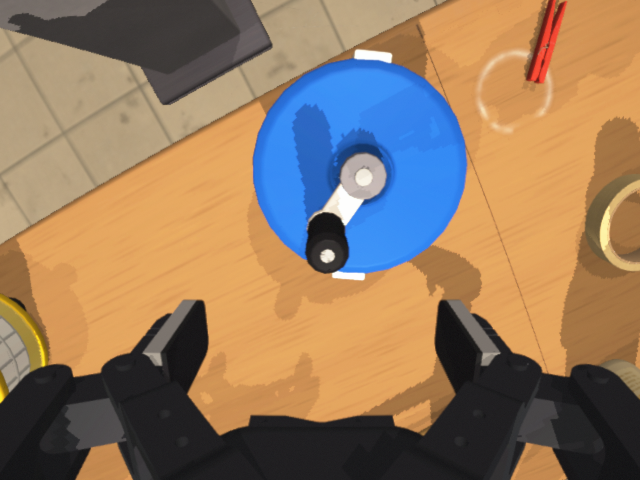

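Request:
step_arm:
  motion:
    - [8.5,-0.1,0.2,1,0]
    - [8.5,-0.1,0.2,3,0]
    - [8.5,-0.1,0.2,5,0]
    - [8.5,-0.1,0.2,7,0]
    - [8.5,-0.1,0.2,9,0]
    - [8.5,-0.1,0.2,10.3,0]
    - [8.5,-0.1,0.2,11,0]
    - [8.5,-0.1,0.2,11,0]
    - [8.5,-0.1,0.2,11,0]
  force: 50

```text
time: 2.65
tool_pos: [0.4833, 0.1776, 0.1219]
tcp_rot: [0.715, 3.058, 0.001]
wrist_force: [0.3, -0.5, 0.3]
width: 0.995
grip_force: 0.0
```

Request:
step_arm:
  motion:
    - [4,0,0,0,0]
    - [4,0,0,0,0]
    - [4,0,0,0,0]
    - [4,0,0,0,0]
    - [1,0,0,0,0]
    - [1,0,0,0,0]
    - [1,0,0,0,0]
    - [1,0,0,0,0]
    - [1,0,0,0,0]
    - [1,0,0,0,0]
  force: 50

```text
time: 3.65
tool_pos: [0.483, 0.1773, 0.1217]
tcp_rot: [0.716, 3.058, 0.001]
wrist_force: [-0.5, 1.1, 5.3]
width: 0.293
grip_force: 49.0
```

```bash
python3 - <<'E'
from h import *
s=bot.read_state(); print({k:np.round(s[k],4) for k in s})
M=R.from_rotvec(s["tcp_rot"]).as_matrix(); p=s["tool_pos"][:2]; C=np.array([.4615,.2167])
v=p-C; print(np.hypot(*v),np.degrees(np.arctan2(v[1],v[0])))
# circle rows: centre in direction v at 45 mm
th0=np.arctan2(v[1],v[0])
for k in range(0,360,15):
    th=th0-np.radians(k); d=.045*(np.array([np.cos(th),np.sin(th)])-v/np.hypot(*v))
    print(k,(M[:2,:2].T@d*100).round(2))
E
```

```text
{'time': np.float64(3.65), 'q': array([ 3.0330e-01,  5.7800e-02,  2.0556e+00,  2.0000e-04,  1.0276e+00,
       -8.0770e-01]), 'joint_vel': array([-0.0013, -0.0018,  0.0011,  0.0012, -0.0005,  0.0003]), 'joint_torque': array([-5.59600e-01, -3.38675e+01, -3.10791e+01, -3.07600e-01,
       -2.33200e-01, -9.00000e-04]), 'tool_pos': array([0.483 , 0.1773, 0.1217]), 'tcp_rot': array([7.1590e-01, 3.0585e+00, 7.0000e-04]), 'wrist_force': array([-0.5177,  1.1439,  5.2615]), 'torque': array([ 0.112 ,  0.1439, -0.0004]), 'grip_force': np.float64(49.0447), 'width': np.float64(0.2927)}
0.044863221089796936 -61.35148093259474
0 [-0. -0.]
15 [ 0.79 -0.87]
30 [ 1.78 -1.5 ]
45 [ 2.9  -1.85]
60 [ 4.08 -1.9 ]
75 [ 5.23 -1.65]
90 [ 6.27 -1.1 ]
105 [ 7.13 -0.31]
120 [7.76 0.68]
135 [8.12 1.8 ]
150 [8.17 2.97]
165 [7.91 4.12]
180 [7.37 5.16]
195 [6.58 6.03]
210 [5.59 6.66]
225 [4.47 7.01]
240 [3.29 7.06]
255 [2.15 6.81]
270 [1.1  6.27]
285 [0.24 5.47]
300 [-0.39  4.48]
315 [-0.75  3.36]
330 [-0.8   2.19]
345 [-0.54  1.04]
```

```bash
python3 - <<'E'
import numpy as np
from h import *
s=bot.read_state(); M=R.from_rotvec(s["tcp_rot"]).as_matrix()[:2,:2]; t0=np.radians(-61.35)
for b in (0,90):
    f=lambda k:4.5*np.array([np.cos(t0-np.radians(k)),np.sin(t0-np.radians(k))])
    print(b,[[1]+list((M.T@(f(b+k)-f(b))).round(2))+[0,0] for k in range(10,181,10)])
E
```

```text
0 [[1, np.float64(0.5), np.float64(-0.6), 0, 0], [1, np.float64(1.11), np.float64(-1.11), 0, 0], [1, np.float64(1.78), np.float64(-1.5), 0, 0], [1, np.float64(2.52), np.float64(-1.77), 0, 0], [1, np.float64(3.29), np.float64(-1.9), 0, 0], [1, np.float64(4.08), np.float64(-1.9), 0, 0], [1, np.float64(4.85), np.float64(-1.77), 0, 0], [1, np.float64(5.59), np.float64(-1.5), 0, 0], [1, np.float64(6.27), np.float64(-1.11), 0, 0], [1, np.float64(6.87), np.float64(-0.6), 0, 0], [1, np.float64(7.37), np.float64(0.0), 0, 0], [1, np.float64(7.76), np.float64(0.68), 0, 0], [1, np.float64(8.03), np.float64(1.42), 0, 0], [1, np.float64(8.17), np.float64(2.19), 0, 0], [1, np.float64(8.17), np.float64(2.97), 0, 0], [1, np.float64(8.03), np.float64(3.75), 0, 0], [1, np.float64(7.76), np.float64(4.48), 0, 0], [1, np.float64(7.37), np.float64(5.16), 0, 0]]
90 [[1, np.float64(0.6), np.float64(0.5), 0, 0], [1, np.float64(1.11), np.float64(1.11), 0, 0], [1, np.float64(1.5), np.float64(1.78), 0, 0], [1, np.float64(1.77), np.float64(2.52), 0, 0], [1, np.float64(1.9), np.float64(3.29), 0, 0], [1, np.float64(1.9), np.float64(4.08), 0, 0], [1, np.float64(1.77), np.float64(4.85), 0, 0], [1, np.float64(1.5), np.float64(5.59), 0, 0], [1, np.float64(1.11), np.float64(6.27), 0, 0], [1, np.float64(0.6), np.float64(6.87), 0, 0], [1, np.float64(-0.0), np.float64(7.37), 0, 0], [1, np.float64(-0.68), np.float64(7.76), 0, 0], [1, np.float64(-1.42), np.float64(8.03), 0, 0], [1, np.float64(-2.19), np.float64(8.17), 0, 0], [1, np.float64(-2.97), np.float64(8.17), 0, 0], [1, np.float64(-3.75), np.float64(8.03), 0, 0], [1, np.float64(-4.48), np.float64(7.76), 0, 0], [1, np.float64(-5.16), np.float64(7.37), 0, 0]]
```

First 90°, then a check of the force.

Request:
step_arm:
  motion:
    - [1,0.24,-0.31,0,0]
    - [1,0.5,-0.6,0,0]
    - [1,1.11,-1.11,0,0]
    - [1,1.78,-1.5,0,0]
    - [1,2.52,-1.77,0,0]
    - [1,3.29,-1.9,0,0]
    - [1,4.08,-1.9,0,0]
    - [1,4.85,-1.77,0,0]
    - [1,5.59,-1.5,0,0]
    - [1,6.27,-1.11,0,0]

```text
time: 4.65
tool_pos: [0.4222, 0.1951, 0.1217]
tcp_rot: [0.714, 3.056, 0.0]
wrist_force: [6.2, 0.6, 1.3]
width: 0.29
grip_force: 49.1
```

Request:
step_arm:
  motion:
    - [1,0.6,0.5,0,0]
    - [1,1.11,1.11,0,0]
    - [1,1.5,1.78,0,0]
    - [1,1.77,2.52,0,0]
    - [1,1.9,3.29,0,0]
    - [1,1.9,4.08,0,0]
    - [1,1.77,4.85,0,0]
    - [1,1.5,5.59,0,0]
    - [1,1.11,6.27,0,0]
    - [1,0.6,6.87,0,0]
    - [1,0,7.37,0,0]
    - [1,-0.68,7.76,0,0]
    - [1,-1.42,8.03,0,0]
    - [1,-2.19,8.17,0,0]
    - [1,-2.97,8.17,0,0]
    - [1,-3.75,8.03,0,0]
    - [1,-4.48,7.76,0,0]
    - [1,-5.16,7.37,0,0]

```text
time: 6.45
tool_pos: [0.5007, 0.2392, 0.1217]
tcp_rot: [0.716, 3.059, 0.002]
wrist_force: [1.7, 4.0, 5.2]
width: 0.299
grip_force: 49.7
```

Request:
step_arm:
  motion:
    - [1,-0.6,-0.5,0,0]
    - [1,-1.11,-1.11,0,0]
    - [1,-1.5,-1.78,0,0]
    - [1,-1.77,-2.52,0,0]
    - [1,-1.9,-3.29,0,0]
    - [1,-1.9,-4.08,0,0]
    - [1,-1.77,-4.85,0,0]
    - [1,-1.5,-5.59,0,0]
    - [1,-1.11,-6.27,0,0]
    - [1,-0.6,-6.87,0,0]
    - [1,0,-7.37,0,0]
    - [1,0.68,-7.76,0,0]
    - [1,1.42,-8.03,0,0]
    - [1,2.19,-8.17,0,0]
    - [1,2.97,-8.17,0,0]
    - [1,3.75,-8.03,0,0]
    - [1,4.48,-7.76,0,0]
    - [1,5.16,-7.37,0,0]

```text
time: 8.25
tool_pos: [0.4223, 0.1947, 0.1217]
tcp_rot: [0.715, 3.057, 0.0]
wrist_force: [6.1, 0.5, 3.5]
width: 0.294
grip_force: 49.5
```

Request:
step_arm:
  motion:
    - [1,0.6,0.5,0,0]
    - [1,1.11,1.11,0,0]
    - [1,1.5,1.78,0,0]
    - [1,1.77,2.52,0,0]
    - [1,1.9,3.29,0,0]
    - [1,1.9,4.08,0,0]
    - [1,1.77,4.85,0,0]
    - [1,1.5,5.59,0,0]
    - [1,1.11,6.27,0,0]
    - [1,0.6,6.87,0,0]
    - [1,0,7.37,0,0]
    - [1,-0.68,7.76,0,0]
    - [1,-1.42,8.03,0,0]
    - [1,-2.19,8.17,0,0]
    - [1,-2.97,8.17,0,0]
    - [1,-3.75,8.03,0,0]
    - [1,-4.48,7.76,0,0]
    - [1,-5.16,7.37,0,0]

```text
time: 10.05
tool_pos: [0.501, 0.2385, 0.1217]
tcp_rot: [0.716, 3.058, 0.002]
wrist_force: [2.6, 3.5, 4.9]
width: 0.291
grip_force: 49.7
```

Request:
step_arm:
  motion:
    - [1,-0.6,-0.5,0,0]
    - [1,-1.11,-1.11,0,0]
    - [1,-1.5,-1.78,0,0]
    - [1,-1.77,-2.52,0,0]
    - [1,-1.9,-3.29,0,0]
    - [1,-1.9,-4.08,0,0]
    - [1,-1.77,-4.85,0,0]
    - [1,-1.5,-5.59,0,0]
    - [1,-1.32,-5.94,0,0]
    - [1,-1.11,-6.27,0,0]
    - [1,-1.11,-6.27,0,0]
    - [1,-1.11,-6.27,0,0]
    - [1,-1.11,-6.27,0,0]
    - [1,-1.11,-6.27,0,0]

```text
time: 11.45
tool_pos: [0.4814, 0.1765, 0.1216]
tcp_rot: [-0.716, -3.057, 0.002]
wrist_force: [-1.0, 1.2, 10.2]
width: 0.297
grip_force: 49.8
```

Request:
step_arm:
  motion:
    - [3.5,0,0,0,0]
    - [5,0,0,0,0]
    - [8.5,0,0,0,0]
    - [8.5,0,0,0,0]
    - [8.5,0,0,0,0]
    - [8.5,0,0,0,0]
    - [8.5,0,0,0,0]
    - [8.5,0,0,0,0]
    - [8.5,0,0,-0.5,0]
    - [8.5,0,0,-2,0]
    - [8.5,0,0,-4,0]
    - [8.5,0,0,-6,0]
    - [8.5,0,0,-8,0]
    - [8.5,0,0,-10,0]
    - [8.5,0,0,-11,0]
    - [8.5,0,0,-11,0]
    - [8.5,0,0,-11,0]

```text
time: 13.15
tool_pos: [0.4826, 0.177, 0.2312]
tcp_rot: [0.716, 3.059, 0.0]
wrist_force: [-0.2, -0.1, 0.1]
width: 0.999
grip_force: 0.0
```

```bash
python3 - <<'E'
from h import *
s=bot.read_state(); im,d=bot.read_camera("wrist"); P=pts("wrist",d,st=s); Z=P[...,2]
print(s["time"],s["tool_pos"],s["wrist_force"])
cv2.imwrite("pics/w2.png",im[...,::-1])
g=(im.max(-1)<80)&(Z>.11)&(Z<.175)&(np.hypot(P[...,0]-.481,P[...,1]-.175)<.04)
t=g&(Z>.155); print("top",t.sum(),P[t].mean(0),cv2.minEnclosingCircle(P[t][:,:2].astype(np.float32)))
E
```

```text
13.15 [0.48256265 0.17704489 0.23124533] [-0.17260454 -0.1458406   0.0788416 ]
top 1252 [0.47859664 0.17789328 0.16189961] ((0.4795506000518799, 0.17697586119174957), 0.012898104265332222)
```

View pics/w2.png

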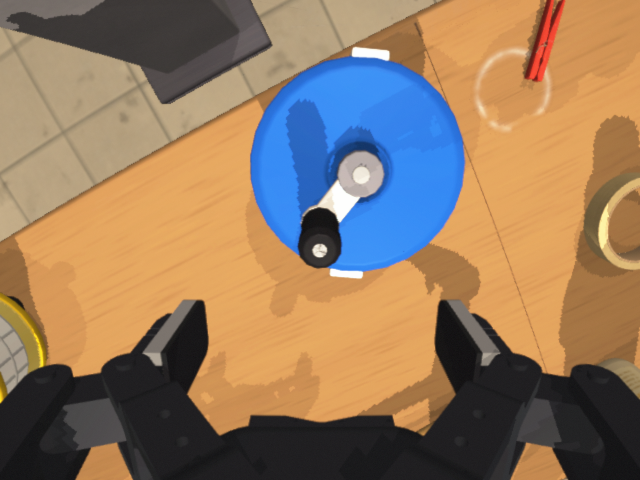

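The wrist view shows the grip free at (320,250) and the hub at (361,174). The crank is within about 4° of its start, after a full two turns, so I'm handing in.

```bash
python3 -c "
from workcell import bot
print(bot.finish_job())"
```

```text
the job is handed in; nothing more can be done
None
```

I turned the blue spinner's crank two full turns clockwise in one grip and let it go about 4° past its start. I never went near the yellow spinner's crank, and I handed the job in at about 13 s.

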